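# Set and lock a sander's mitre gauge by fingertip

## Task

Set the mitre gauge on the bench: with a fingertip, gently push its white pointer arm round until it points at the middle of the small red disc on the plate, and only then push the black clamp lever (orange ball on its end) clockwise as seen from above, as far as it goes, to lock the setting. Push only: do not grip or lift the arm or anything else, and leave the other things on the bench where they are.

Things in the scene. Friction and masses are not known exactly. Their poses are not given: they have to be found in the camera images.
- gauge: Mitre gauge: grey plate 265 x 415 x 12 mm fixed to the bench, with a black tick scale. Origin: on the pointer arm's vertical pivot, at bench height. In its frame the plate spans x -70 to 195, y -200 to 215 mm, top at z 12 mm. Red, yellow, blue and green discs (order varies) lie on it 165 mm from the pivot, at -1.0, -0.5, 0.5 and 1.0 rad from gauge +x.
- pointer (a joint): Angle of the pointer arm about the gauge's vertical pivot, rad: 0 along gauge +x, growing anticlockwise seen from above, stops at +-1.25; starts within +-0.25. It stays where it is left (friction 0.2 Nm, about 1.7 N at 115 mm). It rests on its pivot by its own weight (lifts off if pulled up).
- pointer_aim (a point): The spot on the plate that the arm points at: on its centreline, 165 mm from the pivot, 12 mm above the bench. The arm is a white bar with a black line along it, 16 mm wide, reaching 140 mm from the pivot, underside 21 mm and top 45 mm above the bench; a black nose 8 mm wide goes on to 150 mm.
- pointer_side (a point): On the arm's centreline, 115 mm from the pivot, 33 mm above the bench: a good place to push, on the bar's upright side 8 mm to either side of this point. The arm's hub on the pivot is 44 mm across, top 51 mm above the bench; an aluminium fence 150 mm long, top 49 mm above the bench, stands across the arm 28 mm behind the pivot and turns with it.
- red_mark: The red disc, 28 mm across, 1.5 mm thick, fixed flat on the plate 165 mm from the pivot. Origin: centre of its underside. The arm is set when pointer_aim lies over its centre.
- clamp (a joint): Angle of the clamp lever, rad: starts open at 0 to 0.25, grows clockwise seen from above; at 1.2 it is against its stop and points along gauge +x (locked). So it points at 1.2 minus this value, anticlockwise from gauge +x. It stays where it is left (friction 0.1 Nm, about 1.7 N at 60 mm).
- clamp_tip (a point): Centre of the orange ball (24 mm across) at the end of the black clamp lever, 82 mm from the lever's pivot, 37 mm above the bench. The lever is a bar 14 mm wide, underside 25 mm and top 45 mm above the bench, swinging level over the plate.
- clamp_pivot (a point): On the clamp lever's vertical pivot axis, 35 mm above the bench, at x 60, y 180 mm in the gauge's frame. The lever's hub is 28 mm across, top 46 mm above the bench. A steel stop pin (10 mm across, top 40 mm above the bench) stands at gauge x 115, y 167 mm, beside the locked lever.
- offcut: Bystander: loose wood offcut 50 x 34 x 26 mm lying on the plate's corner, near gauge x -36, y -150 mm. Origin: centre of its underside.
- spray_can: Bystander: can 60 mm across, 170 mm tall, beyond the far edge of the plate. Origin: centre of its underside.
- sanding_discs: Bystander: brown sanding discs, 125 mm across, 12 mm high, beyond the far edge of the plate. Origin: centre of the underside.
- drill: Bystander: red cordless drill, 180 mm tall, standing on its battery to the right of the plate. Origin: centre of its underside.
- screwdriver: Bystander: screwdriver lying on the bench to the left. Origin at its underside.
- sanding_block: Bystander: cork sanding block 110 x 65 x 32 mm, far left. Origin: centre of its underside.
- mug: Bystander: white mug 80 mm across, 90 mm tall, near right. Origin: centre of its underside.

How it is judged (in metres and radians):
On the way, in this order (a step that is already met when the one before it is completed fails the run):
1. the pointer arm points at the red disc (within 6 mm of its middle) while the clamp lever is still open (below 0.4 rad) (horizontal distance between pointer_aim and red_mark below 0.006 m and value of joint clamp below 0.4 rad), for 0.2 s.
2. the clamp lever is pushed round to its stop (above 1.1 rad) with the arm still on the red disc (horizontal distance between pointer_aim and red_mark below 0.006 m and value of joint clamp above 1.1 rad), for 0.2 s.
At the end, for the whole second after the job is handed in: The arm points at the red disc (its aim point within 6 mm of the disc's middle), down on its pivot; the clamp lever is within 0.1 rad of its stop (above 1.1 rad); both at rest (all of step 2 and z of pointer_aim in the frame of gauge below 0.015 m and velocity of joint pointer between -0.02 and 0.02 rad/s and velocity of joint clamp between -0.02 and 0.02 rad/s); the robot touches nothing.
It fails at once if the pointer arm is lifted on its pivot by more than 6 mm (z of pointer_aim in the frame of gauge above 0.018 m).
It fails at once if the pointer arm is pushed or squeezed with more than 30 N (contact force between the fingers and pointer above 30 N).
It fails at once if the clamp lever is squeezed or jammed with more than 40 N (contact force between the fingers and clamp above 40 N).
It fails at once if a bystander is moved by more than 25 mm or lifted (distance of any of offcut, spray_can, sanding_discs, drill, screwdriver, sanding_block, mug from where it was at the start of the episode above 0.025 m).
It also fails if it takes over 51 s, if anything falls off the work surface, if the arm or the gripper's body presses on something with over 40 N, if the wrist force passes 120 N, or if a joint passes its speed limit or range.

## Robot

A 6-joint arm with a two-finger parallel gripper is mounted at the origin on the work surface. World frame = base frame: x ahead of the robot, y to its left, z up, the work surface at z = 0. Lengths are in mm, angles in rad, forces in N, time in s.
With the tool pointing down it reaches from about 350 to 775 mm from the base axis. Payload 7.3 kg.
Tool frame: the origin (TCP) lies midway between the tips of the shut fingers; the grasp point (between the pads) lies 19 mm behind it; z points along the fingers, y is the line along which they close (so a half turn about z gives the same grasp; the last joint's range is limited). The gripper opens to 92 mm and grips with 3 to 60 N. Pads are 19 mm wide; open, the fingers measure 130 mm over their backs; the gripper's body (75 mm by 190 mm) begins 47 mm behind the grasp point.
Start: joints at [1.045, 0.342, 1.524, -0, 1.275, -0.146], TCP at [194.623, 487.613, 226.741] pointing down, gripper open.
Joint ranges: [-2.53, 2.53], [-0.77, 2.02], [0.04, 2.7], [-1, 4.14], [0.28, 2.66], [-3.11, 3.11]. Speed limits (rad/s): [2.57, 2.57, 3.14, 3.14, 3.14, 3.14].

## Interface

Orientations are given as [roll, pitch, yaw] about the fixed x, y, z axes, in that order (R = Rz(yaw) Ry(pitch) Rx(roll)).
In Python, from plant import readout, vision, order, models gives the robot as it stands. The module is installed in compiled form; this text tells all that it offers.
- The arm moves only by the tool step_arm, never from a script. Its argument "series" is text: rows parted by semicolons, each of 7 numbers parted by spaces: the gripper's target within -1 to 1 (shut at 1, half-way at 0, fully open at -1), then the shift along the tool's x, y, z each as a share of 80 mm, from -1 to 1, then the turn, a rotation vector about the tool's x, y, z each as a share of 2 pi rad, from -1 to 1. In form: jaw x y z ax ay az; .... A call has 1 to 20 rows; each row is the pose to reach, as a shift and turn from the pose commanded when the call began, along the tool's axes at that moment, turning the shorter way round; what a row does not reach only later rows make up. A row lasts 1/10 s, in which the tool goes at most 50 mm and 8.59 degrees, less where a joint would pass 70% of its speed; a pose out of reach is approached as far as the arm can. A call with a number of a shift or a turn outside -1 to 1 is refused whole. A call with a gripper value outside its range is refused whole. The fingers move at their own pace and stop on an object; the grip force is fixed at half the most. Time passes only in rows, so rows that repeat a pose let the fingers close. It gives the time, the measured TCP pose, the force, the opening and the grip force at its end, in the units of the state.
- readout.get_obs(): the state, without advancing time (a new reading comes with each control period).
- vision.capture(name): name is "scene" or "side" or "wrist"; returns a dict with "frame" (384x512x3 uint8, red, green, blue), "depth" (384x512 float32, mm along the optical axis (not along the pixel's ray), 0 where there is no reading), "fovy" (degrees; the focal length in pixels is half the picture's height over the tangent of half this angle, whatever the lens; pixels are square), "cx", "cy" (the principal point, pixels), "rvec" (rotation vector, rad) and "tvec" (3), from world to camera coordinates, as OpenCV has them; the wrist camera has in their place "mount" (4x4, takes a point from camera to tool coordinates, whose origin is the TCP and whose axes are the flange's). Camera axes: x right, y down, z forward; pixel columns grow to the right and rows downward; lengths in mm; the calibration is good to about 2 mm. A picture is of the moment at which its call begins: read the wrist's pose just before it.
- order.close_job(): hands the job in; it is judged then, once.
Trained networks look in a picture, given as the dict that the camera call returned (one of the last four; its "shot" number tells which), for a name from the list of things; names that differ only in an ending like _2 or _b are one class to them, and where a whole thing is asked for, a point or a joint stands for the part that bears it (a point fixed in the world has none). Each returns a list of dicts, best first, with "p" (0 to 1); they miss things now and then, are a little off and sometimes report something else, mostly with a low value. They report only what shows in the picture. A call takes as long as a camera call.
- models.look_for(picture, thing): "position" ([column, row] in pixels, amid what is visible of it).
- models.pinpoint(picture, thing): "position" ([column, row] in pixels: a listed point, or the origin of a listed thing).
The state is a dict: "time": time; "joint_positions": joint angles; "dq": joint speeds; "tau": joint torques, N m; "tool_pos": TCP position; "tcp_rot": TCP orientation; "contact_force": force on the tool from outside, world axes, zero at the start; "moment": the same for the moment, N m; "grip_width": finger opening in mm; "finger_force": force on a finger pad.
Only numpy, scipy, OpenCV 4.12 (cv2) and the standard library are available. Lean on these libraries where they do the work, as an engineer would, in place of code of your own. Each camera call takes 0.05 s, during which the arm holds its last target. There are 200 camera calls.

## Working session

There is one attempt and no reset: what is moved stays moved. The work goes in short steps, Python scripts to look and compute and a tool call to move; the robot and the scene stay as the last step left them, time stands still between calls to the robot, and variables do not carry over. Pictures are saved under pics/ and viewed, at most 10 in all, crops included, and the job is handed in when it is done.

Besides the shell and the picture viewer there is one more tool, called after "Request:" as name(argument=value, ...) on one line, values as JSON. step_arm: Moves the arm, as the interface text tells. Shift numbers are shares of 80 mm and turn numbers shares of 2 pi rad, none past 1 either way. Its arguments: {"type":"object","properties":{"series":{"type":"string"}},"required":["series"]}

```bash
mkdir -p pics; cat > h.py <<'E'
import numpy as np, cv2
from plant import readout, vision, order, models
def cam(c):
    f=c["frame"].shape[0]/2/np.tan(np.radians(c["fovy"])/2)
    R=cv2.Rodrigues(np.array(c["rvec"],float))[0]; t=np.array(c["tvec"],float).ravel()
    return f,R,t
def onz(c,px,z):
    f,R,t=cam(c); d=R.T@np.array([(px[0]-c["cx"])/f,(px[1]-c["cy"])/f,1]); o=-R.T@t
    return o+d*(z-o[2])/d[2]
E
cat > m.py <<'E'
from h import *
o=readout.get_obs(); print(o["time"],o["tool_pos"],o["tcp_rot"],o["contact_force"],o["grip_width"])
Z=dict(gauge=0,pointer_aim=12,pointer_side=33,red_mark=12,clamp_tip=37,clamp_pivot=35,offcut=12,drill=0,spray_can=0)
for n in("scene","side"):
    c=vision.capture(n); cv2.imwrite(f"pics/{n}0.png",c["frame"][:,:,::-1])
    for k,z in Z.items():
        r=models.pinpoint(c,k)
        for q in r[:2]: print(n,k,round(q["p"],2),np.round(q["position"],1),np.round(onz(c,q["position"],z),1))
E
python3 m.py; python3 -c "
import cv2,numpy as np
cv2.imwrite('pics/both.png',np.vstack([cv2.imread('pics/scene0.png')]))"
```

```text
0.0 [194.40994767 487.23114929 226.04759055] [-3.14005323e+00 -1.98543490e-04  2.76182371e+00] [-0.53192375 -0.58484871  0.14831033] 91.99513827171461
scene gauge 0.65 [226.7 209.6] [473.7 -72.1   0. ]
scene pointer_aim 0.53 [319.9 193.6] [526.4 212.5  12. ]
scene pointer_side 0.84 [238.5 234. ] [608.9 -86.6  33. ]
scene red_mark 0.48 [198.2 250. ] [ 604.  -199.5   12. ]
scene red_mark 0.42 [319.6 195.2] [532.6 208.   12. ]
scene clamp_tip 0.73 [319.8 196.9] [563.4 188.3  37. ]
scene clamp_pivot 0.68 [197.9 249.2] [ 621.2 -203.9   35. ]
scene clamp_pivot 0.62 [294.4 201. ] [549.2 111.7  35. ]
scene offcut 0.55 [181.2 224.1] [ 493.4 -214.9   12. ]
scene offcut 0.54 [128.9 236.6] [ 486.  -359.1   12. ]
scene drill 0.87 [115.1 292.6] [ 648.3 -425.     0. ]
scene drill 0.58 [196.9 252.2] [ 599.6 -202.7    0. ]
scene spray_can 0.92 [240.9 289.4] [ 757.  -138.3    0. ]
side gauge 0.88 [252.2 224.2] [499. -82.   0.]
side gauge 0.43 [259.6 163.5] [576.4 262.9   0. ]
side pointer_aim 0.57 [307.1 221.4] [ 679.9 -102.7   12. ]
side pointer_side 0.82 [289.8 212. ] [625.9 -72.9  33. ]
side pointer_side 0.26 [292.3 242.8] [ 604.  -210.6   33. ]
side red_mark 0.62 [292.8 239.9] [ 614.3 -179.5   12. ]
side clamp_tip 0.47 [259. 169.] [559.6 174.8  37. ]
side clamp_pivot 0.82 [258.5 179. ] [548.9 115.6  35. ]
side clamp_pivot 0.61 [305.5 217.7] [ 670.5 -108.3   35. ]
side offcut 0.81 [252.6 252.1] [ 481.9 -214.6   12. ]
side drill 0.82 [325.5 306.4] [ 652.1 -419.9    0. ]
side drill 0.2 [262.7 137. ] [621.1 465.1   0. ]
side spray_can 0.82 [327.6 227.1] [ 745.3 -125.3    0. ]
```

View pics/scene0.png

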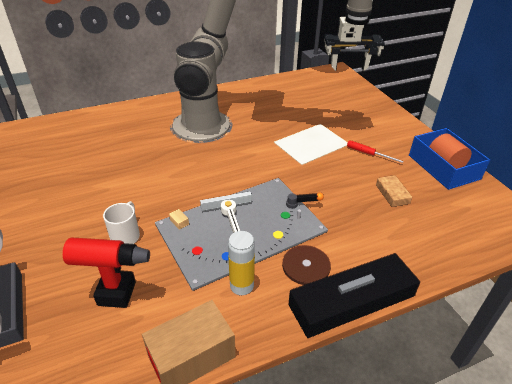

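View pics/side0.png

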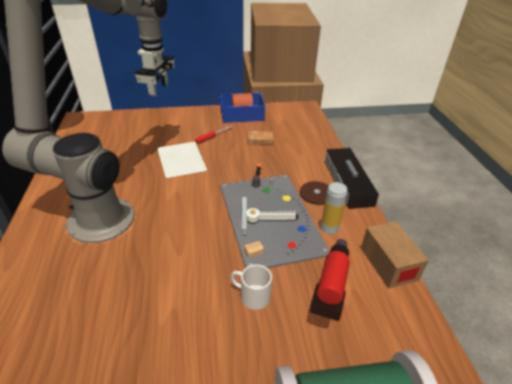

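The red disc is on the robot's right: scene px (197,250), side px (292,244). It is the outermost disc at −1.0 rad. The pointer sits near 0 and the clamp lever is on the left, scene px (292–320,200). I'll move over the gauge for a close wrist view.

Request:
step_arm(series="1 -0.95 -0.85 -0.5 0 0 0;1 -0.95 -0.85 -0.5 0 0 0;1 -0.95 -0.85 -0.5 0 0 0")

```text
time: 1.3
tool_pos: [241.6, 394.0, 268.6]
tcp_rot: [3.14, 0.002, 2.76]
contact_force: [-0.9, -0.8, -1.2]
grip_width: 72.4
finger_force: 0.0
```

Request:
step_arm(series="1 -0.95 -0.85 -0.5 0 0 0;1 -0.95 -0.85 -0.5 0 0 0")

```text
time: 1.5
tool_pos: [281.3, 312.1, 303.4]
tcp_rot: [-3.141, -0.001, 2.764]
contact_force: [2.1, 0.7, 0.8]
grip_width: 56.5
finger_force: 0.0
```

Request:
step_arm(series="1 -0.95 -0.85 -0.5 0 0 0;1 -0.95 -0.85 -0.5 0 0 0;1 -0.95 -0.85 -0.5 0 0 0")

```text
time: 1.8
tool_pos: [329.0, 218.8, 345.2]
tcp_rot: [3.14, 0.004, 2.757]
contact_force: [0.1, -0.0, -0.8]
grip_width: 32.3
finger_force: 0.0
```

Request:
step_arm(series="1 -0.95 -0.85 0 0 0 0;1 -0.95 -0.85 0 0 0 0;1 -0.95 -0.85 0 0 0 0")

```text
time: 2.1
tool_pos: [374.1, 126.6, 342.7]
tcp_rot: [-3.14, 0.0, 2.755]
contact_force: [-0.0, -0.3, -0.5]
grip_width: 8.5
finger_force: 0.0
```

Request:
step_arm(series="1 -0.95 -0.85 0 0 0 0;1 -0.95 -0.85 0 0 0 0;1 -0.95 -0.85 0 0 0 0;1 -0.95 -0.85 0 0 0 0;1 -0.95 -0.85 0 0 0 0")

```text
time: 2.6
tool_pos: [417.1, 40.4, 343.0]
tcp_rot: [3.141, -0.001, 2.763]
contact_force: [-0.0, 0.5, -0.2]
grip_width: 0.7
finger_force: 0.0
```

```bash
cat >> h.py <<'E'
from scipy.spatial.transform import Rotation as Ro
def wcam():
    o=readout.get_obs(); c=vision.capture("wrist")
    T=np.eye(4); T[:3,:3]=Ro.from_euler("xyz",o["tcp_rot"]).as_matrix(); T[:3,3]=o["tool_pos"]
    W=np.linalg.inv(T@np.array(c["mount"])); c["rvec"]=cv2.Rodrigues(W[:3,:3])[0]; c["tvec"]=W[:3,3]
    return o,c
E
cat > w.py <<'E'
from h import *
import sys
o,c=wcam(); print(o["time"],o["tool_pos"],o["tcp_rot"],o["contact_force"],o["grip_width"])
cv2.imwrite(sys.argv[1],c["frame"][:,:,::-1])
Z=dict(gauge=0,pointer_aim=12,pointer_side=33,red_mark=12,clamp_tip=37,clamp_pivot=35)
for k,z in Z.items():
    for q in models.pinpoint(c,k)[:2]: print(k,round(q["p"],2),np.round(q["position"],1),np.round(onz(c,q["position"],z),1))
h=cv2.cvtColor(c["frame"],cv2.COLOR_RGB2HSV); H,S,V=h[...,0],h[...,1],h[...,2]
for n,lo,hi,z in(("red",0,5,13.5),("red2",174,180,13.5),("yel",24,34,13.5),("green",55,80,13.5),("blue",105,125,13.5),("orange",8,16,37)):
    m=((H>=lo)&(H<=hi)&(S>170)&(V>70)).astype(np.uint8)
    N,_,st,ce=cv2.connectedComponentsWithStats(m)
    for i in np.argsort(-st[1:,4])[:2]+1:
        if st[i,4]>60: print(n,st[i],np.round(ce[i],1),np.round(onz(c,ce[i],z),1))
E
python3 w.py pics/w1.png
```

```text
2.6 [417.05368156  40.41641709 343.02391748] [ 3.14099831e+00 -9.51081405e-04  2.76305077e+00] [-0.01028933  0.50983364 -0.24770299] 0.650761957308928
gauge 0.85 [208.4 207.6] [497.5 -74.3   0. ]
pointer_side 0.46 [331.7 197.8] [540.2 108.9  33. ]
clamp_tip 0.56 [389.  191.9] [560.5 188.2  37. ]
clamp_pivot 0.78 [333.9 196.1] [538.  112.5  35. ]
```

View pics/w1.png

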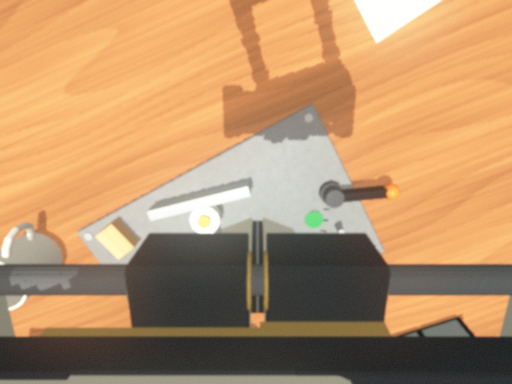

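The wrist view shows the hub at (205,220), fence, clamp hub (333,195), ball (392,191) and green disc (315,218). The fingers hide the red disc. I'll turn the tool so its camera faces outward.

```bash
python3 -c "
from h import *
print(readout.get_obs()['joint_positions'])"
```

```text
[-8.88569768e-02  7.00693792e-02  1.55332146e+00  1.07937325e-04
  1.51776544e+00 -1.28110364e+00]
```

Request:
step_arm(series="1 -0.9 -0.2 0 0 0 0;1 -0.9 -0.2 0 0 0 0")

```text
time: 3.15
tool_pos: [480.1, -3.6, 343.2]
tcp_rot: [-3.142, 0.001, 2.762]
contact_force: [-0.2, -0.2, -0.7]
grip_width: 0.8
finger_force: 0.0
```

Request:
step_arm(series="1 -0.9 -0.2 0 0 0 0;1 -0.9 -0.2 0 0 0 0;1 -0.9 -0.2 0 0 0 0;1 -0.9 -0.2 0 0 0 0;1 -0.9 -0.2 0 0 0 0")

```text
time: 3.65
tool_pos: [538.7, -43.4, 343.5]
tcp_rot: [3.141, -0.0, 2.762]
contact_force: [0.4, -0.1, 0.3]
grip_width: 0.6
finger_force: 0.0
```

```bash
python3 w.py pics/w2.png
```

```text
3.65 [538.72884871 -43.43563859 343.49893999] [ 3.14132932e+00 -1.07258993e-04  2.76247192e+00] [ 0.44251109 -0.13098371  0.31266505] 0.5581678920696009
gauge 0.97 [227.3 113.2] [495.4 -73.    0. ]
pointer_aim 0.93 [255.8 217.9] [658.9 -93.5  12. ]
pointer_side 0.58 [247.  195.2] [612.7 -88.9  33. ]
red_mark 0.83 [179.4 212.2] [ 606.2 -200.    12. ]
clamp_tip 0.95 [429.9  86.9] [560.9 193.3  37. ]
clamp_pivot 0.96 [367.1  92.6] [537.5 114.8  35. ]
red [  14  296   55   41 1268] [ 39.1 315.3] [ 687.8 -502.5   13.5]
```

View pics/w2.png

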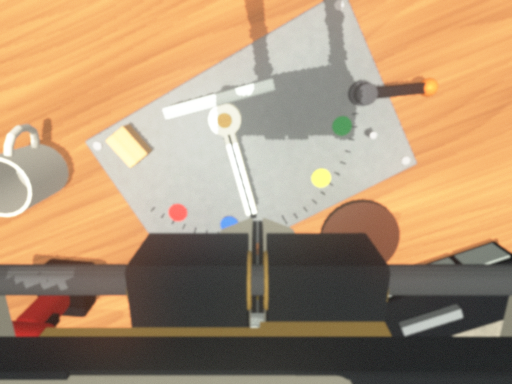

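The view shows the hub at (224,120), the nose at (251,213), and red, yellow and green discs at (178,212), (321,178) and (342,126). The clamp hub is at (365,93) and the ball at (430,87). Next I'll fit the gauge pose.

```bash
cat > g.py <<'E'
from h import *
o,c=wcam()
h=cv2.cvtColor(c["frame"],cv2.COLOR_RGB2HSV); S=h[...,1]
def blob(u,v,r=16,th=90):
    m=np.zeros(S.shape,np.uint8); cv2.circle(m,(u,v),r,1,-1); m=m*(S>th)
    ys,xs=np.nonzero(m); return np.array([xs.mean(),ys.mean()]),len(xs)
P=[];G=[]
for u,v,a in((178,212,-1),(321,178,.5),(342,126,1)):
    p,n=blob(u,v); w=onz(c,p,13.5); print(p,n,w); P.append(w[:2]); G.append([165*np.cos(a),165*np.sin(a)])
for (u,v),z,g in(((224.5,120),51,(0,0)),((365,93),46,(60,180)),((373,133.5),40,(115,167))):
    w=onz(c,(u,v),z); P.append(w[:2]); G.append(g)
P=np.array(P);G=np.array(G,float)
pc,gc=P.mean(0),G.mean(0); A=(P-pc).T@(G-gc); U,_,Vt=np.linalg.svd(A); R=U@np.diag([1,np.linalg.det(U@Vt)])@Vt
t=pc-R@gc; print("yaw",np.arctan2(R[1,0],R[0,0]),"t",t); print(np.round(P-(G@R.T+t),1)); np.savez("g.npz",R=R,t=t)
for n,l,z in(("aim",(165*np.cos(-1),165*np.sin(-1)),0),): print("red",R@l+t)
for n,p,z in(("nose",(251,213),40),("ball",(430,87),37)): 
    w=onz(c,p,z)[:2]; q=R.T@(w-t); print(n,w,q,np.arctan2(q[1],q[0]))
    if n=="ball": d=q-[60,180]; print("lever",np.arctan2(d[1],d[0]),np.linalg.norm(d))
E
python3 g.py
```

```text
[177.55284553 211.6300813 ] 246 [ 604.50318609 -202.25969386   13.5       ]
[320.76229508 176.82377049] 244 [633.36810436  21.06164792  13.5       ]
[341.75609756 124.82520325] 246 [571.01837209  73.79172557  13.5       ]
yaw 0.12446302589872137 t [499.30122715 -75.51811242]
[[-0.5 -0. ]
 [ 0.2  0.1]
 [ 0.5  0.5]
 [ 0.6  1. ]
 [-0.5 -2. ]
 [-0.2  0.5]]
red [ 604.99768859 -202.21956482]
nose [638.80972811 -93.31868125] [136.21953195 -34.98172672] -0.2513721465959434
ball [561.72706026 192.88789416] [ 95.26337623 258.58008074] 1.2178160497611954
lever 1.1489764029757703 86.12975555553058
```

Request:
step_arm(series="1 -0.94 0.35 0.9 0 0 0.46;1 -0.94 0.35 0.9 0 0 0.46;1 -0.94 0.35 0.9 0 0 0.46;1 -0.94 0.35 0.9 0 0 0.46;1 -0.94 0.35 0.9 0 0 0.46;1 -0.94 0.35 0.9 0 0 0.46;1 -0.94 0.35 0.9 0 0 0.46;1 -0.94 0.35 0.9 0 0 0.46;1 -0.94 0.35 0.9 0 0 0.46;1 -0.94 0.35 0.9 0 0 0.46;1 -0.94 0.35 0.9 0 0 0.46;1 -0.94 0.35 0.9 0 0 0.46;1 -0.94 0.35 0.9 0 0 0.46;1 -0.94 0.35 0.9 0 0 0.46;1 -0.94 0.35 0.9 0 0 0.46;1 -0.94 0.35 0.9 0 0 0.46;1 -0.94 0.35 0.9 0 0 0.46;1 -0.94 0.35 0.9 0 0 0.46;1 -0.94 0.35 0.9 0 0 0.46;1 -0.94 0.35 0.9 0 0 0.46")

```text
time: 6.05
tool_pos: [619.6, -46.0, 271.2]
tcp_rot: [-3.142, 0.0, -0.133]
contact_force: [0.3, -0.1, -0.5]
grip_width: 0.4
finger_force: 0.0
```

Request:
step_arm(series="1 0 0 0.5 0 0 0;1 0 0 1 0 0 0;1 0 0 1 0 0 0")

```text
time: 6.35
tool_pos: [616.4, -45.4, 185.6]
tcp_rot: [-3.141, 0.011, -0.129]
contact_force: [-0.8, 0.2, -0.3]
grip_width: 0.4
finger_force: 0.0
```

Request:
step_arm(series="1 0 0 0.5 0 0 0;1 0 0 1 0 0 0;1 0 0 1 0 0 0;1 0 0 1 0 0 0")

```text
time: 6.75
tool_pos: [620.6, -46.2, 113.1]
tcp_rot: [-3.142, -0.001, -0.128]
contact_force: [0.0, 0.3, 0.1]
grip_width: 0.5
finger_force: 0.0
```

```bash
python3 w.py pics/w3.png
```

```text
6.75 [620.58439775 -46.21795897 113.09745311] [-3.14157501e+00 -1.35520785e-03 -1.28458261e-01] [0.01704607 0.30010941 0.10151832] 0.5191307468046599
pointer_side 0.61 [314.3 190.9] [613.8 -88.4  33. ]
red_mark 0.79 [457.1 176.4] [ 604.  -204.9   12. ]
clamp_pivot 0.97 [ 79.4 311.3] [535.2 111.9  35. ]
```

View pics/w3.png

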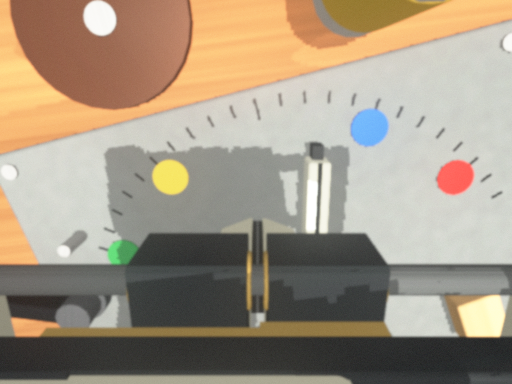

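The nose is at (316,150), red at (456,177), blue at (369,127), and the fingertips are at (258,230) on the left of the arm. The way down is clear.

Request:
step_arm(series="1 0 0 0.5 0 0 0;1 0 0 1 0 0 0;1 0 0 1 0 0 0;1 0 0 1 0 0 0;1 0 0 1 0 0 0")

```text
time: 7.6
tool_pos: [621.3, -46.4, 33.7]
tcp_rot: [3.141, -0.004, -0.128]
contact_force: [-0.6, -0.1, -0.1]
grip_width: 0.3
finger_force: 0.0
```

```bash
python3 w.py pics/w4.png
```

```text
7.6 [621.30086384 -46.36410921  33.70156001] [ 3.1414104  -0.00402498 -0.1284491 ] [-0.62399047 -0.06627416 -0.06725407] 0.260828729941819
pointer_side 0.82 [340.8 241.5] [613.  -89.4  33. ]
```

View pics/w4.png

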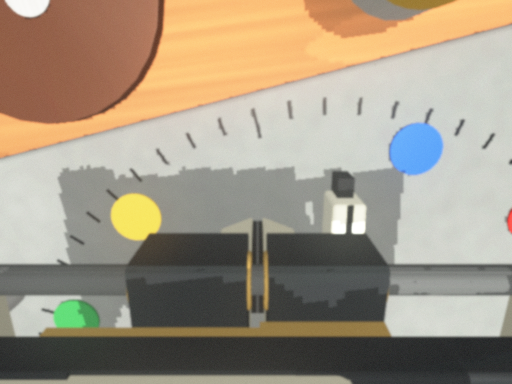

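```bash
cat > arc.py <<'E'
from h import *
import sys
a0,a1,n,d,z=map(float,sys.argv[1:6]); n=int(n)
g=np.load("g.npz"); t=g["t"]; o=readout.get_obs(); p=np.array(o["tool_pos"]); y=o["tcp_rot"][2]
print(p,y,o["contact_force"],o["time"])
X=np.array([np.cos(y),np.sin(y)]);Y=np.array([np.sin(y),-np.cos(y)])
for i,a in enumerate(np.linspace(a0,a1,n+1)[1:]):
    q=t+115*np.array([np.cos(a),np.sin(a)])+d*np.array([-np.sin(a),np.cos(a)]); e=q-p[:2]
    print("1 %.3f %.3f %.3f 0 0 %.3f"%(X@e/80,Y@e/80,(p[2]-z)/80,(y-a)/2/np.pi))
E
python3 arc.py 0 -0.52 12 27 30
```

```text
[619.95197189 -46.10338695  31.9595228 ] -0.12847862287610412 [-0.10767131 -0.82720689 -0.23280481] 7.95
1 -0.045 0.099 0.024 0 0 -0.014
1 -0.026 0.161 0.024 0 0 -0.007
1 -0.011 0.223 0.024 0 0 0.000
1 0.003 0.285 0.024 0 0 0.007
1 0.013 0.348 0.024 0 0 0.014
1 0.021 0.412 0.024 0 0 0.021
1 0.026 0.476 0.024 0 0 0.028
1 0.028 0.540 0.024 0 0 0.035
1 0.027 0.604 0.024 0 0 0.042
1 0.024 0.667 0.024 0 0 0.049
1 0.018 0.731 0.024 0 0 0.055
1 0.009 0.794 0.024 0 0 0.062
```

Request:
step_arm(series="1 0 0.1 0.025 0 0 0;1 0 0.16 0.025 0 0 0;1 0 0.22 0.025 0 0 0;1 0 0.28 0.025 0 0 0.007;1 0.01 0.35 0.025 0 0 0.014;1 0.02 0.41 0.025 0 0 0.021;1 0.025 0.475 0.025 0 0 0.028;1 0.03 0.54 0.025 0 0 0.035;1 0.025 0.6 0.025 0 0 0.042;1 0.025 0.665 0.025 0 0 0.049;1 0.02 0.73 0.025 0 0 0.055;1 0.01 0.79 0.025 0 0 0.062")

```text
time: 9.15
tool_pos: [612.2, -109.1, 29.1]
tcp_rot: [-3.141, 0.0, -0.52]
contact_force: [0.1, 1.7, 0.5]
grip_width: 0.4
finger_force: 0.9
```

```bash
python3 arc.py -0.52 -0.78 7 27 30; python3 w.py pics/w5.png
```

```text
[ 612.15543517 -109.10454988   29.05505876] -0.520316780462023 [0.08941741 1.70577494 0.45417242] 9.15
1 0.016 0.053 -0.012 0 0 0.006
1 0.026 0.107 -0.012 0 0 0.012
1 0.033 0.161 -0.012 0 0 0.018
1 0.039 0.216 -0.012 0 0 0.024
1 0.042 0.270 -0.012 0 0 0.030
1 0.044 0.325 -0.012 0 0 0.035
1 0.043 0.380 -0.012 0 0 0.041
9.15 [ 612.15543517 -109.10454988   29.05505876] [-3.14124303e+00  4.81165562e-04 -5.20316780e-01] [0.08941741 1.70577494 0.45417242] 0.3665447088334756
pointer_side 0.62 [301.8 241. ] [ 600.9 -128.7   33. ]
red_mark 0.66 [421.3 156.2] [ 602.6 -204.    12. ]
```

View pics/w5.png

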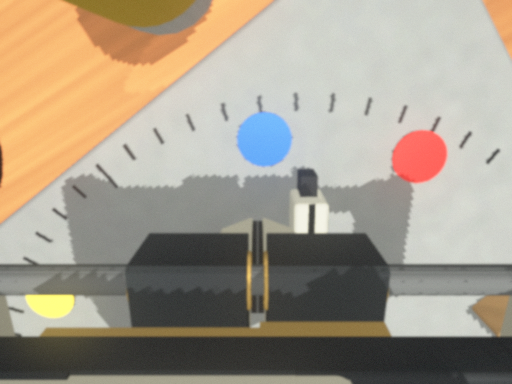

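Nose at (307,182), bar line at (311,217), red disc at (420,156). The finger is touching with about 1.7 N, as expected.

```bash
cat > a.py <<'E'
from h import *
# arm angle from the dark line / white bar near finger: rows scan on top (z=45); nose (top unknown)
o,c=wcam(); g=np.load("g.npz"); t=g["t"]; p=np.array(o["tool_pos"][:2])
print(o["time"],o["tool_pos"],o["tcp_rot"][2],o["contact_force"])
F=c["frame"].astype(int); h=cv2.cvtColor(c["frame"],cv2.COLOR_RGB2HSV)
m=((h[...,2]>200)&(h[...,1]<40)).astype(np.uint8); m[:150]=0; m[236:]=0; m[:,:200]=0; m[:,400:]=0
for v in range(190,234,4):
    xs=np.nonzero(m[v])[0]
    if len(xs)<4: continue
    for u,s in((xs.min()-.5,8),(xs.max()+.5,-8)):
        w=onz(c,(u,v),45)[:2]-t; r=np.hypot(*w); print(v,u,"r %.0f th %.3f"%(r,np.arctan2(w[1],w[0])-np.arcsin(s/r)),end=" | ")
    print()
hh=(((h[...,0]<6)|(h[...,0]>174))&(h[...,1]>130)&(h[...,2]>120)).astype(np.uint8); hh[236:]=0
N,_,st,ce=cv2.connectedComponentsWithStats(hh); i=np.argmax(st[1:,4])+1
w=onz(c,ce[i],13.5)[:2]; print("red",st[i],w,"ang",np.arctan2(*(w-t)[::-1]),np.hypot(*(w-t)))
E
python3 a.py
```

```text
9.5 [ 612.44131466 -108.91585749   29.28638632] -0.5173964697582938 [0.09551307 0.64844177 0.96904675]
202 300.5 r 140 th -0.522 | 202 327.5 r 140 th -0.495 | 
206 296.5 r 138 th -0.510 | 206 330.5 r 138 th -0.505 | 
210 296.5 r 136 th -0.510 | 210 331.5 r 136 th -0.509 | 
214 296.5 r 134 th -0.511 | 214 349.5 r 135 th -0.570 | 
218 296.5 r 133 th -0.511 | 218 351.5 r 133 th -0.579 | 
222 296.5 r 131 th -0.511 | 222 351.5 r 131 th -0.581 | 
226 296.5 r 129 th -0.512 | 226 350.5 r 129 th -0.580 | 
230 296.5 r 127 th -0.512 | 230 350.5 r 127 th -0.582 | 
red [ 393  131   53   52 2143] [ 604.19935836 -202.32755652] ang -0.8796822950170688 164.5729414080944
```

Request:
step_arm(series="1 0.015 0.05 0 0 0 0.006;1 0.025 0.105 0 0 0 0.012;1 0.035 0.16 0 0 0 0.018;1 0.04 0.215 0 0 0 0.024;1 0.04 0.27 0 0 0 0.03;1 0.045 0.325 0 0 0 0.035;1 0.045 0.325 0 0 0 0.035")

```text
time: 10.25
tool_pos: [602.4, -133.3, 29.2]
tcp_rot: [-3.142, 0.0, -0.739]
contact_force: [-0.2, 0.5, -0.1]
grip_width: 0.2
finger_force: 0.4
```

```bash
python3 a.py;python3 w.py pics/w6.png
```

```text
10.25 [ 602.40590648 -133.33746927   29.19742881] -0.7385910483571452 [-0.20452934  0.48040463 -0.12201789]
198 318.5 r 142 th -0.801 | 198 322.5 r 142 th -0.701 | 
202 315.5 r 140 th -0.792 | 202 325.5 r 140 th -0.710 | 
206 295.5 r 139 th -0.729 | 206 328.5 r 139 th -0.721 | 
210 294.5 r 137 th -0.726 | 210 328.5 r 137 th -0.721 | 
214 294.5 r 135 th -0.726 | 214 328.5 r 135 th -0.722 | 
218 294.5 r 133 th -0.726 | 218 355.5 r 134 th -0.815 | 
222 294.5 r 131 th -0.727 | 222 357.5 r 132 th -0.824 | 
226 294.5 r 129 th -0.727 | 226 356.5 r 130 th -0.823 | 
230 294.5 r 127 th -0.727 | 230 356.5 r 128 th -0.826 | 
red [ 326  114   54   53 2167] [ 604.18230998 -202.14248606] ang -0.8790447382117025 164.41950472201538
10.3 [ 602.53646313 -133.29859067   29.26648455] [-3.14155652e+00  2.99328199e-05 -7.37573062e-01] [0.45821829 0.60065432 0.41364613] 0.4306326222127682
gauge 0.74 [60.7 19.5] [ 748.7 -131.6    0. ]
pointer_side 0.96 [303.1 244.9] [ 585.1 -149.    33. ]
red_mark 0.65 [356.1 140.8] [ 602.5 -203.3   12. ]
red_mark 0.65 [496.9 276.1] [ 482.3 -215.7   12. ]
```

View pics/w6.png

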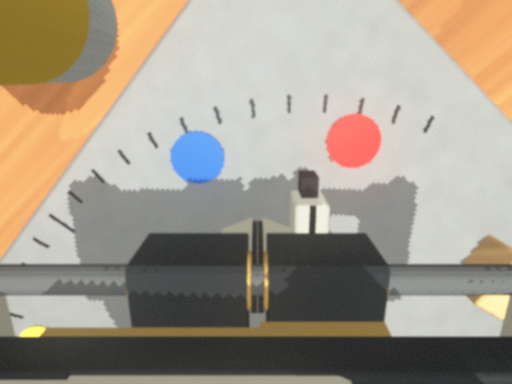

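Arm at −0.725 (nose (309,183)), red disc centre (353,140) at −0.879. About 0.15 rad more to go.

```bash
python3 arc.py -0.738 -0.886 5 27 30
```

```text
[ 602.65748843 -133.2050306    29.22762688] -0.7376258877126991 [-0.54374894  0.10774794 -0.28195188] 10.65
1 0.006 0.041 -0.010 0 0 0.005
1 0.014 0.084 -0.010 0 0 0.009
1 0.021 0.127 -0.010 0 0 0.014
1 0.026 0.170 -0.010 0 0 0.019
1 0.031 0.214 -0.010 0 0 0.024
```

Request:
step_arm(series="1 0.005 0.04 0 0 0 0.005;1 0.015 0.085 0 0 0 0.009;1 0.02 0.125 0 0 0 0.014;1 0.025 0.17 0 0 0 0.019;1 0.03 0.21 0 0 0 0.023;1 0.03 0.21 0 0 0 0.023")

```text
time: 11.25
tool_pos: [592.8, -147.8, 29.3]
tcp_rot: [3.141, 0.0, -0.884]
contact_force: [0.7, 0.7, -0.7]
grip_width: 0.4
finger_force: 0.4
```

```bash
python3 a.py;python3 w.py pics/w7.png
```

```text
11.25 [ 592.77523315 -147.77251868   29.25377875] -0.8841313649487099 [ 0.73824204  0.67050595 -0.67298395]
190 247.5 r 149 th -0.730 | 190 351.5 r 147 th -0.935 | 
198 318.5 r 142 th -0.947 | 198 322.5 r 142 th -0.847 | 
202 318.5 r 140 th -0.948 | 202 325.5 r 140 th -0.857 | 
206 294.5 r 139 th -0.872 | 206 328.5 r 138 th -0.867 | 
210 294.5 r 137 th -0.872 | 210 328.5 r 137 th -0.868 | 
214 294.5 r 135 th -0.872 | 214 328.5 r 135 th -0.868 | 
218 294.5 r 133 th -0.873 | 218 356.5 r 134 th -0.965 | 
222 294.5 r 131 th -0.873 | 222 358.5 r 132 th -0.974 | 
226 294.5 r 129 th -0.873 | 226 357.5 r 130 th -0.973 | 
230 294.5 r 127 th -0.874 | 230 358.5 r 128 th -0.980 | 
red [ 281  110   52   54 2135] [ 604.19233037 -202.08579978] ang -0.878777820974174 164.3822466609332
11.3 [ 592.78930686 -147.55819293   29.24361397] [ 3.14137067e+00  2.24808810e-04 -8.82983058e-01] [ 0.59546733 -0.41019606 -0.00241915] 0.46327948839424743
pointer_side 0.76 [302.5 243.5] [ 574.1 -160.9   33. ]
red_mark 0.91 [308.1 135.8] [ 603.9 -202.8   12. ]
clamp_tip 0.27 [10.2 65.5] [ 726.4 -145.9   37. ]
```

View pics/w7.png

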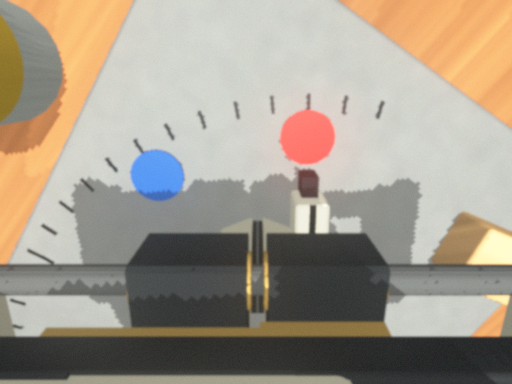

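The line runs straight to the disc: arm at −0.871 against red at −0.879, about 1.3 mm off. I'll back the finger off, lift and go over to the clamp.

Request:
step_arm(series="1 0 -0.05 0 0 0 0;1 0 -0.15 0 0 0 0;1 0 -0.25 0 0 0 0;1 0 -0.25 0 0 0 0;1 0 -0.25 -0.5 0 0 0;1 0 -0.25 -1 0 0 0;1 0 -0.25 -1 0 0 0")

```text
time: 12.35
tool_pos: [611.9, -135.5, 115.2]
tcp_rot: [-3.136, -0.009, -0.882]
contact_force: [1.1, 0.1, 0.8]
grip_width: 0.3
finger_force: 0.0
```

Request:
step_arm(series="1 -0.48 -0.2 0 0 0 0;1 -0.96 -0.39 0 0 0 0;1 -0.96 -0.39 0 0 0 0")

```text
time: 12.65
tool_pos: [581.8, -51.1, 108.8]
tcp_rot: [3.141, 0.003, -0.879]
contact_force: [0.3, -0.5, -0.8]
grip_width: 0.6
finger_force: 0.0
```

Request:
step_arm(series="1 -0.48 -0.2 0 0 0 0;1 -0.96 -0.39 0 0 0 0;1 -0.96 -0.39 0 0 0 0")

```text
time: 12.95
tool_pos: [557.4, 27.3, 108.8]
tcp_rot: [3.141, 0.002, -0.878]
contact_force: [0.0, -0.6, 0.3]
grip_width: 0.6
finger_force: 0.0
```

Request:
step_arm(series="1 -0.48 -0.2 0 0 0 0;1 -0.96 -0.39 0 0 0 0;1 -0.96 -0.39 0 0 0 0")

```text
time: 13.25
tool_pos: [533.2, 105.9, 108.9]
tcp_rot: [3.141, 0.001, -0.879]
contact_force: [0.5, -0.1, -0.2]
grip_width: 0.6
finger_force: 0.0
```

Request:
step_arm(series="1 -0.96 -0.39 0 0 0 -0.342;1 -0.96 -0.39 0 0 0 -0.342;1 -0.96 -0.39 0 0 0 -0.342;1 -0.96 -0.39 0 0 0 -0.342;1 -0.96 -0.39 0 0 0 -0.342;1 -0.96 -0.39 0 0 0 -0.342;1 -0.96 -0.39 0 0 0 -0.342;1 -0.96 -0.39 0 0 0 -0.342;1 -0.96 -0.39 0 0 0 -0.342;1 -0.96 -0.39 0 0 0 -0.342;1 -0.96 -0.39 0 0 0 -0.342;1 -0.96 -0.39 0 0 0 -0.342;1 -0.96 -0.39 0 0 0 -0.342;1 -0.96 -0.39 0 0 0 -0.342;1 -0.96 -0.39 0 0 0 -0.342;1 -0.96 -0.39 0 0 0 -0.342;1 -0.96 -0.39 0 0 0 -0.342")

```text
time: 14.95
tool_pos: [510.3, 181.2, 109.1]
tcp_rot: [3.141, 0.0, 1.264]
contact_force: [0.8, 0.1, -0.5]
grip_width: 0.5
finger_force: 0.0
```

```bash
python3 w.py pics/w8.png
```

```text
14.95 [510.29950531 181.2147866  109.07772483] [3.14140795e+00 1.36373132e-04 1.26421966e+00] [ 0.82669247  0.11374796 -0.46318863] 0.5290703044868966
clamp_tip 0.82 [320.2 162. ] [559.4 188.5  37. ]
orange [304 144  28  31 219] [311.6 158. ] [554.4 193.1  37. ]
```

View pics/w8.png

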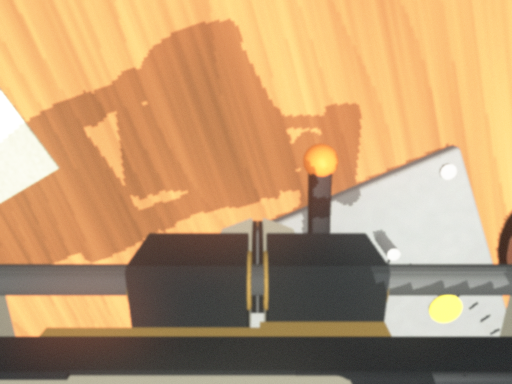

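The ball is at (320,160) with the lever upright in view to the right of the fingertips, and the space below is free. I'll descend beside it.

Request:
step_arm(series="1 0 0 0.5 0 0 0;1 0 0 0.97 0 0 0;1 0 0 0.97 0 0 0;1 0 0 0.97 0 0 0;1 0 0 0.97 0 0 0")

```text
time: 15.8
tool_pos: [511.1, 182.3, 33.5]
tcp_rot: [3.139, -0.002, 1.266]
contact_force: [0.1, -0.0, -0.2]
grip_width: 0.6
finger_force: 0.0
```

```bash
sed -e 's/115\*/60*/' -e "s/t=g\[\"t\"\]/t=g['R']@[60,180]+g['t']/" arc.py > arcc.py; python3 arcc.py 1.35 0.70 12 26 31;  python3 arcc.py 0.70 0.15 12 26 31
```

```text
[511.14157609 182.32392143  33.53557285] 1.2663890416486625 [ 0.12301407 -0.00872661 -0.1643819 ] 15.8
1 -0.021 0.224 0.032 0 0 -0.005
1 -0.003 0.265 0.032 0 0 0.004
1 0.012 0.306 0.032 0 0 0.013
1 0.025 0.349 0.032 0 0 0.021
1 0.036 0.392 0.032 0 0 0.030
1 0.045 0.435 0.032 0 0 0.038
1 0.051 0.479 0.032 0 0 0.047
1 0.055 0.523 0.032 0 0 0.056
1 0.056 0.567 0.032 0 0 0.064
1 0.055 0.611 0.032 0 0 0.073
1 0.052 0.656 0.032 0 0 0.082
1 0.046 0.699 0.032 0 0 0.090
[511.14157609 182.32392143  33.53557285] 1.2663890416486625 [ 0.12301407 -0.00872661 -0.1643819 ] 15.8
1 0.039 0.736 0.032 0 0 0.097
1 0.031 0.773 0.032 0 0 0.105
1 0.021 0.809 0.032 0 0 0.112
1 0.009 0.844 0.032 0 0 0.119
1 -0.004 0.879 0.032 0 0 0.127
1 -0.019 0.914 0.032 0 0 0.134
1 -0.035 0.947 0.032 0 0 0.141
1 -0.053 0.980 0.032 0 0 0.149
1 -0.073 1.012 0.032 0 0 0.156
1 -0.094 1.043 0.032 0 0 0.163
1 -0.116 1.073 0.032 0 0 0.170
1 -0.140 1.102 0.032 0 0 0.178
```

Request:
step_arm(series="1 0 0.08 0.03 0 0 0;1 0 0.15 0.03 0 0 0;1 0 0.22 0.03 0 0 0;1 0 0.265 0.03 0 0 0.004;1 0.01 0.305 0.03 0 0 0.013;1 0.025 0.35 0.03 0 0 0.021;1 0.035 0.39 0.03 0 0 0.03;1 0.045 0.435 0.03 0 0 0.038;1 0.05 0.48 0.03 0 0 0.047;1 0.055 0.525 0.03 0 0 0.056;1 0.055 0.565 0.03 0 0 0.064;1 0.055 0.61 0.03 0 0 0.073;1 0.05 0.655 0.03 0 0 0.082;1 0.045 0.7 0.03 0 0 0.09")

```text
time: 17.2
tool_pos: [564.4, 168.9, 29.3]
tcp_rot: [-3.141, -0.0, 0.697]
contact_force: [-0.6, -0.0, 0.2]
grip_width: 0.4
finger_force: 0.9
```

```bash
python3 arcc.py 0.70 0.17 10 26 31; python3 w.py pics/w9.png
```

```text
[564.4305715  168.88901677  29.32063807] 0.6973828887372102 [-0.61499312 -0.00623924  0.15922305] 17.2
1 0.029 0.048 -0.021 0 0 0.008
1 0.043 0.089 -0.021 0 0 0.016
1 0.055 0.131 -0.021 0 0 0.025
1 0.065 0.173 -0.021 0 0 0.033
1 0.073 0.215 -0.021 0 0 0.042
1 0.078 0.258 -0.021 0 0 0.050
1 0.081 0.302 -0.021 0 0 0.059
1 0.081 0.345 -0.021 0 0 0.067
1 0.080 0.388 -0.021 0 0 0.076
1 0.076 0.431 -0.021 0 0 0.084
17.2 [564.4305715  168.88901677  29.32063807] [-3.14099031e+00 -2.43744687e-04  6.97382889e-01] [-0.61499312 -0.00623924  0.15922305] 0.3814909361427602
clamp_tip 0.82 [306.9 199.7] [597.5 165.1  37. ]
orange [ 282  174   49   50 1620] [305.  198.4] [597.4 166.3  37. ]
```

Ball at about 0.74 rad with the finger in contact. Continuing toward the stop.

Request:
step_arm(series="1 0.03 0.045 -0.02 0 0 0.008;1 0.045 0.09 -0.02 0 0 0.016;1 0.055 0.13 -0.02 0 0 0.025;1 0.065 0.17 -0.02 0 0 0.033;1 0.075 0.215 -0.02 0 0 0.042;1 0.08 0.26 -0.02 0 0 0.05;1 0.08 0.3 -0.02 0 0 0.059;1 0.08 0.345 -0.02 0 0 0.067;1 0.08 0.39 -0.02 0 0 0.076;1 0.075 0.43 -0.02 0 0 0.084;1 0.075 0.43 -0.02 0 0 0.084")

```text
time: 18.65
tool_pos: [590.8, 146.1, 30.7]
tcp_rot: [-3.141, 0.0, 0.173]
contact_force: [0.6, 0.7, 0.3]
grip_width: 0.1
finger_force: 0.1
```

```bash
cat >> w.py <<'E'
g=np.load("g.npz")
for k in models.pinpoint(c,"clamp_tip")[:1]:
    w=onz(c,k["position"],37)[:2]; q=g["R"].T@(w-g["t"])-[60,180]; print("clamp",1.2-np.arctan2(q[1],q[0]),np.hypot(*q))
E
python3 arcc.py 0.17 0.09 4 26 31; python3 w.py pics/w10.png
```

```text
[590.84982465 146.11649307  30.74497232] 0.17278737468534988 [0.55901457 0.65255951 0.26279756] 18.65
1 0.011 0.013 -0.003 0 0 0.004
1 0.017 0.029 -0.003 0 0 0.007
1 0.023 0.044 -0.003 0 0 0.010
1 0.028 0.059 -0.003 0 0 0.013
18.65 [590.84982465 146.11649307  30.74497232] [-3.14141843e+00  4.26864738e-04  1.72787375e-01] [0.55901457 0.65255951 0.26279756] 0.1216196356862679
clamp_tip 0.65 [307.6 203.6] [615.4 125.4  37. ]
orange [284 192  47  32 681] [304.  210.8] [611.5 126.3  37. ]
clamp 1.138149586663061 80.33415137889948
```

Request:
step_arm(series="1 0 0.015 0 0 0 0;1 0.005 0.03 0 0 0 0.004;1 0.01 0.04 0 0 0 0.007;1 0.01 0.04 0 0 0 0.007")

```text
time: 19.45
tool_pos: [592.6, 143.2, 30.9]
tcp_rot: [-3.141, -0.0, 0.128]
contact_force: [1.2, 1.4, -0.4]
grip_width: 0.7
finger_force: 0.6
```

```bash
python3 w.py pics/w11.png
```

```text
19.45 [592.57555339 143.15843459  30.88429347] [-3.14148957e+00 -3.91042792e-04  1.28155936e-01] [ 1.22634301  1.37033183 -0.3611797 ] 0.7390445364313907
pointer_side 0.18 [308.1 198.9] [617.2 120.7  33. ]
clamp_tip 0.66 [307.1 201.2] [617.3 121.8  37. ]
orange [285 193  45  31 708] [304.6 211. ] [612.2 122.2  37. ]
clamp 1.1858999923724345 81.63737181316634
```

One more millimetre to feel the stop.

Request:
step_arm(series="1 0 0.01 0 0 0 0;1 0 0.02 0 0 0 0;1 0 0.03 0 0 0 0;1 0 0.03 0 0 0 0")

```text
time: 20.25
tool_pos: [592.6, 142.0, 30.9]
tcp_rot: [-3.14, -0.0, 0.129]
contact_force: [0.2, 7.1, -0.2]
grip_width: 0.5
finger_force: 3.3
```

```bash
python3 w.py pics/w12.png
```

```text
20.25 [592.62519553 141.95858621  30.91311895] [-3.13983304e+00 -4.64301388e-04  1.28950952e-01] [ 0.20457388  7.07243576 -0.20230476] 0.5297801843579302
clamp_tip 0.96 [307.8 201. ] [617.6 120.3  37. ]
orange [285 194  46  30 671] [305.2 211.2] [612.2 120.7  37. ]
clamp 1.2044723458915358 81.65575258606341
```

The stop is reached (7 N). Backing off and lifting.

Request:
step_arm(series="1 0 -0.1 0 0 0 0;1 0 -0.25 0 0 0 0;1 0 -0.35 0 0 0 0;1 0 -0.35 0 0 0 0;1 0 -0.35 -0.5 0 0 0;1 0 -0.35 -1 0 0 0;1 0 -0.35 -1 0 0 0")

```text
time: 21.35
tool_pos: [592.4, 169.1, 116.7]
tcp_rot: [-3.142, -0.011, 0.129]
contact_force: [1.1, 0.1, -0.0]
grip_width: 0.1
finger_force: 0.0
```

Request:
step_arm(series="1 0.5 0.5 -0.5 0 0 0;1 0.95 0.95 -1 0 0 0;1 0.95 0.95 -1 0 0 0;1 0.95 0.95 -1 0 0 0")

```text
time: 21.75
tool_pos: [677.8, 100.0, 193.6]
tcp_rot: [3.14, -0.007, 0.126]
contact_force: [-0.8, -0.4, 0.2]
grip_width: 0.4
finger_force: 0.0
```

Request:
step_arm(series="1 0.3 0.5 -0.5 0 0 0;1 0.3 0.95 -1 0 0 0;1 0.3 0.95 -1 0 0 0;1 0.3 0.95 -1 0 0 0;1 0.3 0.95 -1 0 0 0;1 0.3 0.95 -1 0 0 0")

```text
time: 22.35
tool_pos: [706.8, 32.2, 268.6]
tcp_rot: [-3.14, 0.004, 0.131]
contact_force: [0.2, -0.4, -0.2]
grip_width: 0.4
finger_force: 0.0
```

```bash
python3 w.py pics/w13.png; python3 m.py | egrep "pointer|red|clamp"; python3 a.py | tail -1
```

```text
22.35 [706.77534025  32.21569243 268.60322902] [-3.14040933  0.00373971  0.13060024] [ 0.2496083  -0.41506365 -0.22718468] 0.3764189271056783
pointer_aim 0.66 [419.6 238. ] [ 608.6 -201.2   12. ]
pointer_side 0.66 [390.2 265. ] [ 574.5 -161.2   33. ]
red_mark 0.63 [423.  242.7] [ 602.4 -207.6   12. ]
clamp_tip 0.78 [174.5 210. ] [616.7 122.9  37. ]
clamp_pivot 0.6 [389.5 265.4] [ 574.9 -159.4   35. ]
clamp_pivot 0.25 [406.6 318.9] [ 496.8 -202.8   35. ]
red [500   2  12  58 383] [507.5  37.2] [ 864.7 -231.9   13.5]
clamp 1.1714615233932892 81.12225293390921
scene pointer_aim 0.96 [193.7 252.9] [ 609.2 -213.4   12. ]
scene pointer_side 0.69 [206.6 234. ] [ 576.4 -165.8   33. ]
scene red_mark 0.4 [198.8 251.3] [ 608.9 -199.4   12. ]
scene clamp_tip 0.51 [306.3 214.3] [613.9 116.5  37. ]
scene clamp_pivot 0.67 [293.  200.1] [544.2 109.7  35. ]
side pointer_aim 0.82 [296.2 245.8] [ 619.4 -205.4   12. ]
side pointer_aim 0.2 [328.7 306.4] [ 656.5 -428.6   12. ]
side pointer_side 0.8 [283.9 230.5] [ 589.1 -155.7   33. ]
side pointer_side 0.27 [256.6 179.7] [541.7 114.8  33. ]
side red_mark 0.46 [293.6 242.6] [ 614.3 -191.2   12. ]
side clamp_tip 0.66 [278.1 176.6] [622.8 119.3  37. ]
side clamp_pivot 0.6 [257.4 179.6] [544.3 112.5  35. ]
red [496   2  16  59 631] [ 868.30086041 -233.0213333 ] ang -0.4034267756401974 401.20816782158875
```

Locked and clear. One precise check of the pointer from above before handing in.

Request:
step_arm(series="1 0 0.5 -0.5 0 0 0;1 -0.2 1 -0.9 0 0 0;1 -0.2 1 -0.9 0 0 0;1 -0.2 1 -0.9 0 0 0")

```text
time: 24.2
tool_pos: [702.4, -52.4, 344.4]
tcp_rot: [3.141, -0.003, 0.127]
contact_force: [0.4, 0.0, 0.5]
grip_width: 0.4
finger_force: 0.0
```

Request:
step_arm(series="1 0.5 0.5 0 0 0 0;1 0.8 0.9 0 0 0 0;1 0.8 0.9 0 0 0 0;1 0.8 0.9 0 0 0 0;1 0.8 0.9 0 0 0 0;1 0.8 0.9 0 0 0 0")

```text
time: 24.8
tool_pos: [769.6, -111.1, 341.9]
tcp_rot: [3.139, -0.01, 0.131]
contact_force: [-0.7, -0.3, 0.3]
grip_width: 0.7
finger_force: 0.0
```

```bash
cat > chk.py <<'E'
from h import *
o,c=wcam(); print(o["time"],o["tool_pos"],c["frame"].shape)
g=np.load("g.npz"); f,R,t=cam(c)
h=cv2.cvtColor(c["frame"],cv2.COLOR_RGB2HSV)
m=((h[...,2]>205)&(h[...,1]<40)).astype(np.uint8)
# white pixels -> z=45 plane, keep those in a band about the expected arm, r 40..138
ys,xs=np.nonzero(m); W=np.array([onz(c,(u,v),45)[:2] for u,v in zip(xs,ys)])-g["t"]
r=np.hypot(*W.T); a=np.arctan2(W[:,1],W[:,0]); k=(r>60)&(r<135)&(abs(a+.875)<.25)&(abs(np.sin(a+.875)*r)<14)
print("arm px",k.sum(),"rows",ys[k].min() if k.any() else 0,ys[k].max() if k.any() else 0)
for lo in range(60,135,15):
    q=k&(r>=lo)&(r<lo+15)
    if q.sum()>5:
        s=np.sin(a[q]+.875)*r[q]; print(lo,q.sum(),"lateral mid %.1f  min %.1f max %.1f"%(s.mean(),s.min(),s.max()))
hh=(((h[...,0]<6)|(h[...,0]>174))&(h[...,1]>110)&(h[...,2]>110)).astype(np.uint8)
N,_,st,ce=cv2.connectedComponentsWithStats(hh)
for i in range(1,N):
    w=onz(c,ce[i],13.5)[:2]
    if st[i,4]>60: print("red",st[i],w,np.arctan2(*(w-g["t"])[::-1]),np.hypot(*(w-g["t"])))
for n in("gauge","pointer_aim","red_mark"): print(n,[(round(q["p"],2),np.round(onz(c,q["position"],0 if n=="gauge" else 12)[:2],1)) for q in models.pinpoint(c,n)[:1]])
E
python3 chk.py
```

```text
24.8 [ 769.61409474 -111.14762478  341.89540792] (384, 512, 3)
arm px 0 rows 0 0
red [490 252  22  13 130] [ 627.4076992  -526.46820349] -1.2940070926280567 468.79340099078524
red [473 294  37  23 442] [ 548.84877277 -542.46133036] -1.4650814753023569 469.56461542546
gauge []
pointer_aim []
red_mark [(0.55, array([518.5, 117.6]))]
```

I moved the wrong way for this view. Shifting 150 mm back toward the base.

Request:
step_arm(series="1 -0.5 0 0 0 0 0;1 -1 0 0 0 0 0;1 -1 0 0 0 0 0")

```text
time: 25.3
tool_pos: [689.2, -123.1, 339.6]
tcp_rot: [3.139, -0.008, 0.13]
contact_force: [1.6, 0.0, 1.4]
grip_width: 0.5
finger_force: 0.0
```

Request:
step_arm(series="1 -0.5 0 0 0 0 0;1 -1 0.1 0 0 0 0;1 -1 0.1 0 0 0 0;1 -1 0.1 0 0 0 0;1 -1 0.1 0 0 0 0;1 -1 0.1 0 0 0 0")

```text
time: 25.9
tool_pos: [612.7, -141.2, 338.7]
tcp_rot: [3.14, -0.006, 0.13]
contact_force: [-0.6, -0.7, 0.2]
grip_width: 0.6
finger_force: 0.0
```

```bash
python3 chk.py
```

```text
25.9 [ 612.70004721 -141.22827833  338.7461329 ] (384, 512, 3)
arm px 834 rows 159 200
60 166 lateral mid -2.2  min -14.0 max 9.9
75 173 lateral mid -2.0  min -13.8 max 10.1
90 176 lateral mid -1.9  min -13.9 max 10.1
105 169 lateral mid -2.2  min -13.9 max 10.3
120 150 lateral mid -2.8  min -14.0 max 9.1
red [454 134  58  46 981] [ 631.08639924 -478.39113725] -1.2546541027057454 423.879706654415
red [289 140  18  18 256] [ 604.15678395 -201.93692232] -0.8783660682648632 164.2449490460913
gauge [(0.83, array([497.1, -75.5]))]
pointer_aim [(0.81, array([ 608.1, -197.5]))]
red_mark [(0.64, array([ 603.4, -200.8]))]
```

```bash
cat > c2.py <<'E'
from h import *
o,c=wcam(); g=np.load("g.npz"); V=cv2.cvtColor(c["frame"],cv2.COLOR_RGB2GRAY).astype(np.float32)
f,R,t=cam(c); u=np.array([np.cos(-.8784),np.sin(-.8784)]); n=np.array([-u[1],u[0]])
s=np.arange(-18,18.1,1)
for r in range(40,136,19):
    L=[]
    for e in s:
        acc=[]
        for rr in range(r-8,r+9,2):
            p=R@np.append(g["t"]+rr*u+e*n,45)+t; acc.append(cv2.getRectSubPix(V,(1,1),(float(f*p[0]/p[2]+c["cx"]),float(f*p[1]/p[2]+c["cy"])))[0,0])
        L.append(int(np.mean(acc)))
    print(r,L)
E
python3 c2.py
```

```text
40 [208, 209, 209, 209, 210, 209, 209, 209, 212, 220, 231, 241, 247, 248, 246, 239, 223, 194, 170, 173, 201, 224, 234, 237, 235, 230, 220, 205, 192, 183, 174, 165, 156, 150, 147, 147, 146]
59 [210, 210, 210, 210, 210, 211, 211, 212, 214, 221, 234, 246, 252, 254, 254, 254, 249, 233, 211, 213, 235, 250, 253, 252, 249, 240, 226, 209, 194, 183, 175, 166, 157, 150, 147, 146, 145]
78 [211, 211, 211, 211, 210, 211, 211, 211, 214, 220, 232, 245, 252, 254, 254, 254, 250, 234, 212, 213, 236, 251, 254, 254, 254, 253, 247, 231, 208, 189, 176, 167, 158, 152, 152, 155, 160]
97 [212, 213, 213, 212, 212, 212, 212, 212, 214, 220, 232, 244, 252, 254, 254, 254, 251, 239, 216, 211, 233, 250, 254, 254, 254, 254, 251, 239, 217, 193, 178, 168, 159, 156, 163, 177, 192]
116 [211, 212, 211, 211, 211, 211, 212, 213, 214, 218, 227, 239, 246, 249, 250, 247, 239, 218, 190, 183, 206, 231, 243, 246, 246, 242, 235, 221, 203, 187, 177, 168, 158, 151, 148, 148, 148]
135 [211, 211, 210, 211, 211, 210, 211, 210, 210, 210, 212, 215, 220, 224, 226, 222, 209, 184, 155, 142, 154, 178, 193, 200, 202, 200, 196, 188, 179, 173, 168, 162, 155, 149, 145, 144, 144]
```

The black line lies within 1 mm of the line through the red disc's centre, and the clamp is at its stop. Handing in.

```bash
python3 -c "
from h import *
print(order.close_job())"
```

```text
the job is handed in; nothing more can be done
None
```

The pointer arm is set on the red disc (about 1 mm off its middle by my last measurement), the clamp lever was then pushed to its stop, and the job is handed in; no verdict was returned.

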